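# Seal the sample canisters with push-and-turn caps and crate them

## Robot

A 6-joint arm with a two-finger parallel gripper is mounted at the origin on a cart in front of the work surface, level with it; the furniture and walls round the work are solid. World frame = base frame: x ahead of the robot, y to its left, z up, the work surface at z = 0. Lengths are in mm, angles in rad, forces in N, time in s.
With the tool pointing down it reaches from about 400 to 825 mm from the base axis. Payload 7 kg.
Tool frame: the origin (TCP) lies on the centre line of the jaws, within the pads' length; the fingertips stand 22 mm ahead of it and the grasp point (between the pads) lies 3 mm ahead of it; z points along the fingers, y is the line along which they close (so a half turn about z gives the same grasp; the last joint's range is limited). The gripper opens to 88 mm and grips with 3 to 60 N. Pads are 19 mm wide; open, the fingers measure 130 mm over their backs; the gripper's body (78 mm by 193 mm) begins 47 mm behind the grasp point.
Start: joints at [-0.882, 0.359, 0.012, 0, -1.224, -0.288], TCP at [263.327, -621.494, 225.261] pointing down, gripper open.
Joint ranges: [-3.07, 3.07], [-1.43, 2.12], [-1.02, 1.25], [-3.03, 1.67], [-3.05, -0], [-3.03, 3.03]. Speed limits (rad/s): [2.39, 2.39, 3.01, 3.14, 3.14, 3.14].

## Interface

Orientations are given as [roll, pitch, yaw] about the fixed x, y, z axes, in that order (R = Rz(yaw) Ry(pitch) Rx(roll)).
In Python, from plant import observe, vision, arm gives the robot as it stands.
- The arm moves only by the tool play_rows, never from a script. Its argument "rows" is a list of rows, each a list of 7 numbers: the turn, a rotation vector about the tool's x, y, z in units of 5 degrees (1.0 is 5 degrees), then the shift along the tool's x, y, z in units of 50 mm (1.0 is 50 mm), then the finger opening in mm, from 0 to 87.6. A call has 1 to 12 rows; each row shifts and turns the commanded pose from where the row before left it, along the tool's axes as they then stand; what a row does not reach is not made up. A row lasts 1/10 s, in which the tool goes at most 50 mm and 8.59 degrees, less where a joint would pass 70% of its speed; a pose out of reach is approached as far as the arm can. A call is refused whole if a number of a shift passes 1 or a number of a turn 1, either way. A call with a gripper value outside its range is refused whole. The fingers move at their own pace and stop on an object; the grip force is fixed at half the most. Time passes only in rows, so rows that do not move let the fingers close. It gives the time, the measured TCP pose, the force and the opening at its end, in the units of the state.
- observe(): the state, without advancing time (a new reading comes with each control period).
- vision.snapshot(name): name is "scene" or "side" or "wrist"; returns the picture (420x560x3 uint8, red, green, blue); there is no depth.
- vision.get_calibration(name): a dict with "fx", "fy", "cx", "cy" (pixels), "distortion" ([k1, k2, p1, p2, k3] as OpenCV has them; the pictures are not rectified), "R" (3x3) and "t" (3): a world point X has camera coordinates R X + t. Camera axes: x right, y down, z forward; pixel columns grow to the right and rows downward; lengths in mm; the calibration is good to about 2 mm. A picture is of the moment at which its call begins: read the wrist's pose just before it. get_calibration takes no time and is no camera call; for the wrist camera it gives the pose at the moment of the call.
- arm.finish_job(): hands the job in, once; it reports no verdict.
The state is a dict: "time": time; "joint_positions": joint angles; "qd": joint speeds; "joint_efforts": joint torques, N m; "eef_pos": TCP position; "orientation": TCP orientation; "force": force on the tool from outside, world axes, zero at the start; "ft_torque": the same for the moment, N m; "grip_width": finger opening in mm.
Only numpy, scipy, OpenCV 4.12 (cv2) and the standard library are available. Lean on these libraries where they do the work, as an engineer would, in place of code of your own. Each camera call takes 0.05 s, during which the arm holds its last target. There are 200 camera calls.

## Task

Close every white sample canister standing in the dock: pick the black cap of the size that fits its neck, set it on, press it down and turn it clockwise while pressed until it locks with its grip bar pointing at the two ribs on the canister. Then stand each sealed canister upright on the floor of the plywood crate; leave spare caps out of the crate, and do not shift or topple the timer and the bowl.

Things in the scene. Friction and masses are not known exactly. Their poses are not given: they have to be found in the camera images.
- can_s: White canister, square body 72 x 72 x 55 mm, on it a round steel neck of 36 mm diameter (small neck), 28 mm tall; 0.22 to 0.37 kg. May be absent. Origin: centre of its underside; z up; x runs through the two faces that bear a dark upright rib. Two opposed flange arcs stand 6 mm out from the neck, 9 to 14 mm below its rim.
- can_s_mouth (a point): Centre of the neck's rim, 83 mm above the foot; axes as the canister's. Cap goes on with its bar 60 to 135 degrees counterclockwise from x (75 to 90 best): grip point then 39 mm above this point. Push down 11 to 12 mm (it bottoms at 12) and, held down, turn clockwise until the bar lies along x (end stop 5 degrees on). Let go: it rises 5 mm behind a tooth, locked, grip point 32.5 mm above.
- can_s_seal (a joint): Sprung seal in the neck, standing 12 mm proud of the rim at 0; grows as the cap presses it (m): 4 N to start, 10 N at the bottom (0.012). About 0.0065 under a locked cap. Locked, the canister can be lifted by the cap's bar.
- can_m: White canister, square body 72 x 72 x 55 mm, on it a round steel neck of 48 mm diameter (medium neck), 28 mm tall; 0.22 to 0.37 kg. May be absent. Origin: centre of its underside; z up; x runs through the two faces that bear a dark upright rib. Two opposed flange arcs stand 6 mm out from the neck, 9 to 14 mm below its rim.
- can_m_mouth (a point): Centre of the neck's rim, 83 mm above the foot; axes as the canister's. Cap goes on with its bar 60 to 135 degrees counterclockwise from x (75 to 90 best): grip point then 39 mm above this point. Push down 11 to 12 mm (it bottoms at 12) and, held down, turn clockwise until the bar lies along x (end stop 5 degrees on). Let go: it rises 5 mm behind a tooth, locked, grip point 32.5 mm above.
- can_m_seal (a joint): Sprung seal in the neck, standing 12 mm proud of the rim at 0; grows as the cap presses it (m): 4 N to start, 10 N at the bottom (0.012). About 0.0065 under a locked cap. Locked, the canister can be lifted by the cap's bar.
- can_l: White canister, square body 72 x 72 x 55 mm, on it a round steel neck of 60 mm diameter (large neck), 28 mm tall; 0.22 to 0.37 kg. May be absent. Origin: centre of its underside; z up; x runs through the two faces that bear a dark upright rib. Two opposed flange arcs stand 6 mm out from the neck, 9 to 14 mm below its rim.
- can_l_mouth (a point): Centre of the neck's rim, 83 mm above the foot; axes as the canister's. Cap goes on with its bar 60 to 135 degrees counterclockwise from x (75 to 90 best): grip point then 39 mm above this point. Push down 11 to 12 mm (it bottoms at 12) and, held down, turn clockwise until the bar lies along x (end stop 5 degrees on). Let go: it rises 5 mm behind a tooth, locked, grip point 32.5 mm above.
- can_l_seal (a joint): Sprung seal in the neck, standing 12 mm proud of the rim at 0; grows as the cap presses it (m): 4 N to start, 10 N at the bottom (0.012). About 0.0065 under a locked cap. Locked, the canister can be lifted by the cap's bar.
- cap_s_grip (a point): Loose black round push-and-turn cap, 58 mm in diameter, 61 mm high, 0.06 kg. Fits only the small neck. On top a steel grip bar 50 x 14 mm, 32 mm high. Point: inside the bar on the cap's axis, 10 mm below the bar's top, 22 mm above the cap's flat top, 51.5 mm above its lower edge; x along the bar, z up. Inner lugs under both bar ends: a half turn makes no difference.
- cap_m_grip (a point): Loose black round push-and-turn cap, 70 mm in diameter, 61 mm high, 0.06 kg. Fits only the medium neck. On top a steel grip bar 50 x 14 mm, 32 mm high. Point: inside the bar on the cap's axis, 10 mm below the bar's top, 22 mm above the cap's flat top, 51.5 mm above its lower edge; x along the bar, z up. Inner lugs under both bar ends: a half turn makes no difference.
- cap_l_grip (a point): Loose black round push-and-turn cap, 82 mm in diameter, 61 mm high, 0.06 kg. Fits only the large neck. On top a steel grip bar 50 x 14 mm, 32 mm high. Point: inside the bar on the cap's axis, 10 mm below the bar's top, 22 mm above the cap's flat top, 51.5 mm above its lower edge; x along the bar, z up. Inner lugs under both bar ends: a half turn makes no difference.
- cap_xl_grip (a point): Loose black round push-and-turn cap, 94 mm in diameter, 61 mm high, 0.06 kg. A look-alike that fits no canister here. On top a steel grip bar 50 x 14 mm, 32 mm high. Point: inside the bar on the cap's axis, 10 mm below the bar's top, 22 mm above the cap's flat top, 51.5 mm above its lower edge; x along the bar, z up. Inner lugs under both bar ends: a half turn makes no difference.
- dock_mid (a point): Fixed aluminium dock, 370 x 105 mm, walls 20 mm high, with three 77 mm square pockets (floor 6 mm above the table) in a row along its y axis at -120, 0 and +120 mm; each canister starts in a pocket, which keeps it from turning (2.5 mm play each side). Point: middle pocket's floor centre.
- crate_in (a point): Fixed open plywood crate, outside 315 x 125 x 32 mm, walls 7 mm, so inside 301 (along its x axis) by 111 mm. Point: centre of the inner floor, 7 mm above the table; z up. Three canisters stand in a row along x, for instance at -95, 0 and +95 mm.
- timer: White brew timer, 64 x 68 x 17 mm, lying on the table near the crate: a bystander. Origin at its underside.
- cup: White porcelain cupping bowl, 92 mm across, 60 mm high, standing beside the dock: a bystander. Origin at the centre of its underside.
Mind the look-alikes: they are no part of the job. What is shaped like the part that bears cap_m_grip but purple is not meant.

How it is judged:
By the outcome, as a careful person would: the job done as asked, in the order asked, and still so for the second after the job is handed in, with the robot touching nothing.
Of can_s, can_m, can_l only 2 to 3 are there at a start; the rules pass over those that are not, and their reading is None.
At some moment in a run one of cap_s, cap_m, cap_l, cap_xl may be knocked a few centimetres aside while the robot is not near it.
It also fails if it takes over 210 s, if anything falls off the work surface, if the arm or the gripper's body presses on something with over 40 N, if the wrist force passes 120 N, or if a joint passes its speed limit or range.

## Working session

There is one attempt and no reset: what is moved stays moved. The work goes in short steps, Python scripts to look and compute and a tool call to move; the robot and the scene stay as the last step left them, time stands still between calls to the robot, and variables do not carry over. Pictures are saved under pics/ and viewed, on a budget of 14 in all, crops included, one or two more only if the job needs it, and the job is handed in when it is done.

Besides the shell and the picture viewer there is one more tool, called after "Request:" as name(argument=value, ...) on one line, values as JSON. play_rows: Moves the arm, as the interface text tells. Its arguments: {"type":"object","properties":{"rows":{"type":"array","items":{"type":"array","items":{"type":"number"}}}},"required":["rows"]}

```bash
ls; mkdir -p pics
cat > h.py <<'E'
import numpy as np, cv2
from plant import observe, vision, arm
def K(c): return np.array([[c['fx'],0,c['cx']],[0,c['fy'],c['cy']],[0,0,1.]])
def snap(n,f=None):
    c=vision.get_calibration(n); im=vision.snapshot(n)
    if f: cv2.imwrite('pics/'+f,im[:,:,::-1]); np.save('pics/'+f+'.npy',im)
    return im,c
def ray(c,uv):
    R=np.array(c['R']);t=np.array(c['t']);d=np.array(c['distortion'],float)
    p=cv2.undistortPoints(np.array(uv,float).reshape(-1,1,2),K(c),d).reshape(-1,2)
    return -R.T@t, np.c_[p,np.ones(len(p))]@R
def onz(c,uv,z):
    o,d=ray(c,uv); return o+d*((z-o[2])/d[:,2])[:,None]
def proj(c,X):
    R=np.array(c['R']);rv=cv2.Rodrigues(R)[0]
    return cv2.projectPoints(np.array(X,float).reshape(-1,1,3),rv,np.array(c['t'],float),K(c),np.array(c['distortion'],float))[0].reshape(-1,2)
E
python3 - <<'E'
from h import *
import pickle
a,ca=snap('scene','scene0.png'); b,cb=snap('side','side0.png')
pickle.dump((ca,cb),open('cal.pkl','wb'))
for c in(ca,cb):print(np.round(-np.array(c['R']).T@c['t']),np.round(c['R'],2),c['fx'],c['distortion'])
print(observe())
E
```

```text
pics
[ -71.  834. 1055.] [[-0.82 -0.58 -0.01]
 [-0.4   0.58 -0.71]
 [ 0.42 -0.57 -0.7 ]] 429.3777189618741 [-0.11414404  0.          0.          0.          0.        ]
[ 180. 1186.  741.] [[-0.97 -0.26  0.01]
 [-0.13  0.46 -0.88]
 [ 0.23 -0.85 -0.47]] 451.6764610815446 [-0.1247329  0.         0.         0.         0.       ]
{'time': 0.1, 'joint_positions': array([-8.81891648e-01,  3.59289161e-01,  1.11442091e-02, -2.99384656e-04,
       -1.22412409e+00, -2.88109897e-01]), 'qd': array([-5.55556178e-05, -2.73994538e-03,  1.71207187e-03,  1.57306975e-03,
        3.29719517e-04,  7.21025314e-04]), 'joint_efforts': array([-2.66869734e-03, -5.84161627e+01,  2.93753636e+01,  7.01552063e+00,
        1.02051330e-02, -6.10139523e-05]), 'eef_pos': array([ 263.14939061, -621.10176454,  224.43219334]), 'orientation': array([ 3.14010067e+00, -1.48636938e-04, -2.74089969e+00]), 'force': array([-0.35283455, -0.39165042,  0.20175884]), 'ft_torque': array([ 0.01831893,  0.04001594, -0.00252492]), 'grip_width': 87.59434562830238}
```

View pics/scene0.png

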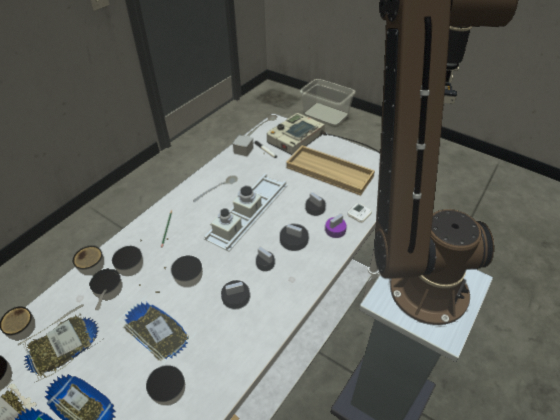

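View pics/side0.png

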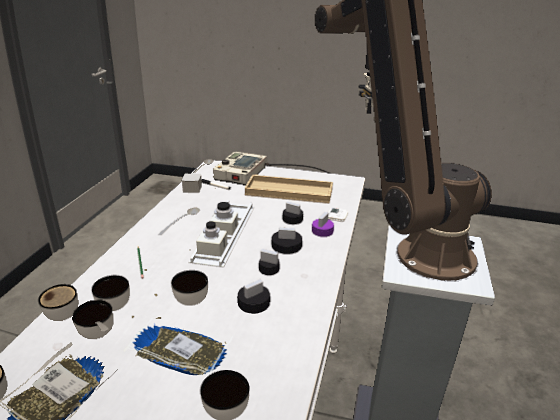

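Run:
```python
from h import *
import pickle
ca,cb=pickle.load(open('cal.pkl','rb'))
a=np.load('pics/scene0.png.npy');b=np.load('pics/side0.png.npy')
cv2.imwrite('pics/crop1.png',cv2.resize(a[140:315,200:385,::-1],None,fx=3.4,fy=3.4,interpolation=cv2.INTER_CUBIC))
for n,im,c in(('scene',a,ca),('side',b,cb)):
    m=(im.max(2)<60).astype(np.uint8)
    k,l,s,ce=cv2.connectedComponentsWithStats(m)
    for i in range(1,k):
        if s[i,4]<40 or s[i,4]>3000: continue
        P=onz(c,[ce[i]],20)[0]
        if not(250<P[0]<900 and -700<P[1]<500):continue
        x0,y0,w,h=s[i,:4]
        q=onz(c,[[x0,y0+h/2],[x0+w,y0+h/2]],25)
        print(n,ce[i].round(),s[i,2:].tolist(),P.round(),'width',np.linalg.norm(q[0]-q[1]).round())
    print(proj(c,[[500,0,0],[500,-300,0],[700,0,0]]).round())
```

```text
scene [315. 210.] [17, 10, 80] [445. -78.  20.] width 58.0
scene [294. 245.] [26, 11, 94] [418.  93.  20.] width 82.0
scene [126. 258.] [28, 22, 482] [823. 436.  20.] width 91.0
scene [186. 268.] [29, 23, 520] [638. 356.  20.] width 89.0
scene [265. 267.] [15, 7, 42] [442. 213.  20.] width 45.0
scene [236. 304.] [22, 9, 45] [430. 367.  20.] width 62.0
[[289. 222.]
 [334. 175.]
 [243. 199.]]
side [223. 206.] [12, 8, 79] [706. -87.  20.] width 41.0
side [292. 217.] [20, 14, 208] [460. -73.  20.] width 65.0
side [210. 225.] [9, 7, 51] [698.  45.  20.] width 28.0
side [286. 244.] [30, 22, 447] [439.  88.  20.] width 88.0
side [268. 268.] [20, 15, 225] [458. 218.  20.] width 54.0
side [189. 281.] [36, 22, 634] [639. 335.  20.] width 94.0
side [110. 287.] [37, 23, 653] [828. 416.  20.] width 97.0
side [254. 301.] [33, 26, 560] [453. 364.  20.] width 81.0
[[274. 232.]
 [296. 192.]
 [216. 223.]]
```

View pics/crop1.png

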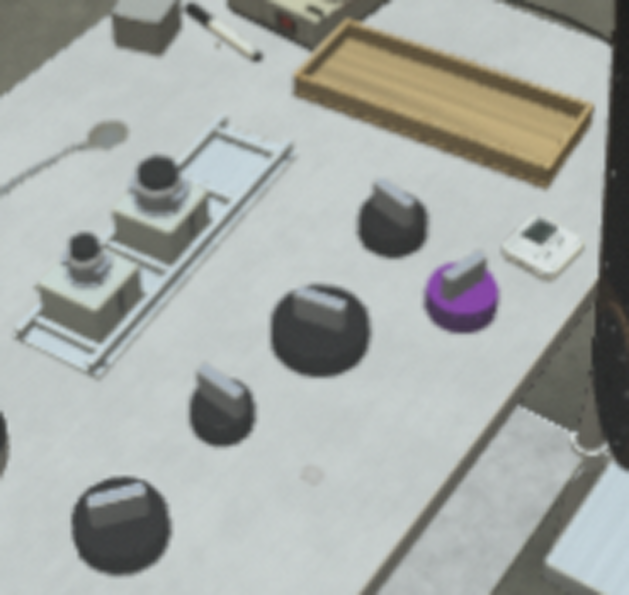

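```bash
cat >> h.py <<'E'
def plan(x,y,z,yawdeg=None):
    s=observe();p=s['eef_pos'];yaw=s['orientation'][2]
    d=np.array([x,y,z])-p
    tx=[np.cos(yaw),np.sin(yaw),0];ty=[np.sin(yaw),-np.cos(yaw),0]
    t=np.array([d@tx,d@ty,-d[2]])/50
    dy=0 if yawdeg is None else ((yawdeg-np.degrees(yaw)+90)%180)-90
    print('at',p.round(1),'rpy',np.degrees(s['orientation']).round(2),'q',np.round(s['joint_positions'],2),'F',np.round(s['force'],1),'w',round(s['grip_width'],1),'t',s['time'])
    print('tool shift units (50mm)',t.round(3),'turn z units(5deg)',round(-dy/5,2),'(shift first, then turn)')
E
python3 -c "
from h import *
plan(590,-40,400)
c=vision.get_calibration('wrist');print(c['R'],-np.array(c['R']).T@c['t'],c['fx'])"
```

```text
at [ 263.1 -621.1  224.4] rpy [ 1.7991e+02 -1.0000e-02 -1.5704e+02] q [-0.88  0.36  0.01 -0.   -1.22 -0.29] F [-0.4 -0.4  0.2] w 87.6 t 0.1
tool shift units (50mm) [-10.552   8.152  -3.511] turn z units(5deg) 0.0 (shift first, then turn)
[[-0.38886128  0.9212942   0.00197842]
 [ 0.88581337  0.37329352  0.2756567 ]
 [ 0.25322239  0.10894473 -0.96125411]] [ 193.7637941  -650.58812879  383.56434099] 345.61890509829027
```

Request:
play_rows(rows=[[0,0,0,-0.7,0.54,-0.29,87.6],[0,0,0,-0.7,0.54,-0.29,87.6],[0,0,0,-0.7,0.54,-0.29,87.6],[0,0,0,-0.7,0.54,-0.29,87.6],[0,0,0,-0.7,0.54,-0.29,87.6],[0,0,0,-0.7,0.54,-0.29,87.6],[0,0,0,-0.7,0.54,-0.29,87.6],[0,0,0,-0.7,0.54,-0.29,87.6],[0,0,0,-0.7,0.54,-0.29,87.6],[0,0,0,-0.7,0.54,-0.29,87.6],[0,0,0,-0.7,0.54,-0.29,87.6],[0,0,0,-0.7,0.54,-0.29,87.6]])

```text
time: 1.3
eef_pos: [524.0, -157.5, 399.8]
orientation: [3.141, -0.0, -2.741]
force: [1.5, -0.7, -0.1]
grip_width: 87.5
```

Request:
play_rows(rows=[[0,0,0,-0.7,0.54,0,87.6],[0,0,0,-0.7,0.54,0,87.6],[0,0,0,-0.7,0.54,0,87.6],[0,0,0,0,0,0,87.6],[0,0,0,0,0,0,87.6],[0,0,0,0,0,0,87.6]])

```text
time: 1.9
eef_pos: [588.4, -44.2, 399.2]
orientation: [-3.142, -0.0, -2.741]
force: [-0.1, -0.4, -0.2]
grip_width: 87.7
```

Run:
```python
from h import *
plan(590,-40,400)
im,c=snap('wrist','w1.png')
cv2.imwrite('pics/w1v.png',cv2.resize(im[:,:,::-1],(800,600),interpolation=cv2.INTER_CUBIC))
import pickle;pickle.dump(c,open('w1.pkl','wb'))
```

```text
at [588.4 -44.2 399.2] rpy [-1.8000e+02 -3.0000e-02 -1.5704e+02] q [ 0.26  0.16  0.13  0.   -1.54 -1.43] F [-0.1 -0.4 -0.2] w 87.7 t 1.9
tool shift units (50mm) [-0.062  0.064 -0.017] turn z units(5deg) 0.0 (shift first, then turn)
```

View pics/w1v.png

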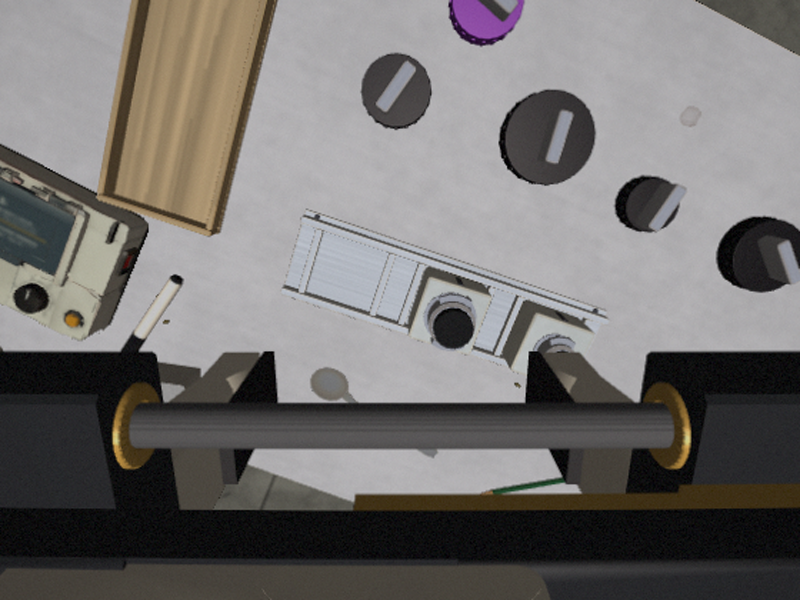

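```bash
python3 -c "
from h import *
plan(670,40,380)"
```

```text
at [588.3 -44.6 399.4] rpy [-179.99    0.   -157.08] q [ 0.26  0.16  0.13  0.   -1.54 -1.43] F [-0.  -0.2 -0.2] w 87.6 t 1.95
tool shift units (50mm) [-2.164  0.921  0.388] turn z units(5deg) 0.0 (shift first, then turn)
```

Request:
play_rows(rows=[[0,0,0,-0.7,0.3,0.13,87.6],[0,0,0,-0.7,0.3,0.13,87.6],[0,0,0,-0.7,0.3,0.13,87.6],[0,0,0,0,0,0,87.6],[0,0,0,0,0,0,87.6],[0,0,0,0,0,0,87.6]])

```text
time: 2.55
eef_pos: [667.5, 37.4, 380.6]
orientation: [-3.141, 0.001, -2.742]
force: [-0.0, -0.1, -0.6]
grip_width: 87.4
```

Run:
```python
from h import *
plan(670,40,380)
im,c=snap('wrist','w2.png')
cv2.imwrite('pics/w2v.png',cv2.resize(im[:,:,::-1],(800,600),interpolation=cv2.INTER_CUBIC))
import pickle;pickle.dump(c,open('w2.pkl','wb'))
```

```text
at [667.5  37.4 380.6] rpy [-1.7998e+02  5.0000e-02 -1.5710e+02] q [ 0.35  0.3   0.27  0.   -1.54 -1.52] F [-0.  -0.1 -0.6] w 87.4 t 2.55
tool shift units (50mm) [-0.067  0.029  0.011] turn z units(5deg) 0.0 (shift first, then turn)
```

View pics/w2v.png

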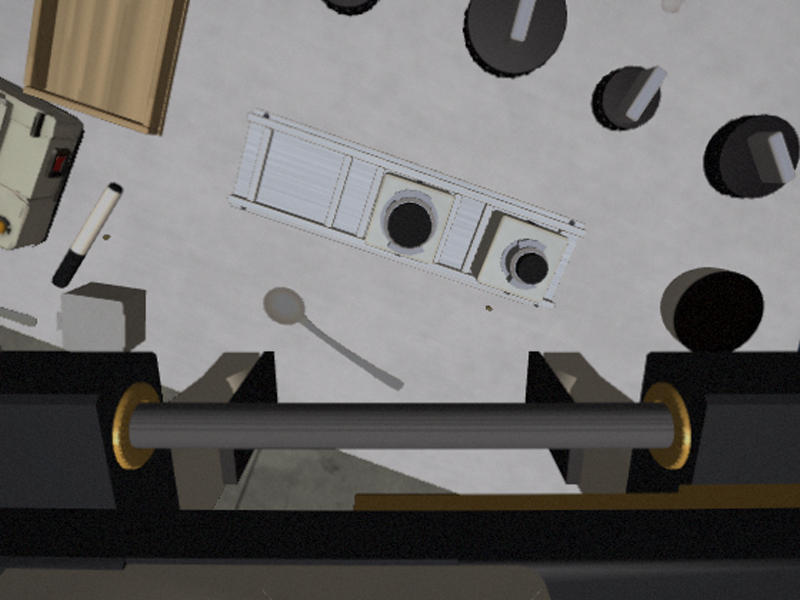

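Run:
```python
from h import *
import pickle
w1=pickle.load(open('w1.pkl','rb'));w2=pickle.load(open('w2.pkl','rb'))
s=560/800
def v(c,pts,z):return onz(c,np.array(pts,float)*s,z)
D=v(w2,[(252,112),(582,224),(232,203),(552,305)],20)
print('dock',D.round(1).tolist(),'dirs',[np.degrees(np.arctan2(*(D[j]-D[i])[[1,0]])).round(2) for i,j in((0,1),(2,3))],'mid',D.mean(0).round(1),np.linalg.norm(D[1]-D[0]),np.linalg.norm(D[2]-D[0]))
C=v(w1,[(217,234),(100,197),(274,0)],32)
print('crate',C.round(1).tolist(),[np.degrees(np.arctan2(*(C[j]-C[0])[[1,0]])).round(2) for j in(1,2)],np.linalg.norm(C[1]-C[0]))
for nm,c,z,n in(('w2',w2,101,'w2.png.npy'),('w2',w2,29,'w2.png.npy'),('w1',w1,29,'w1.png.npy')):
    im=np.load('pics/'+n);m=(im.max(2)<(75 if z==29 else 50)).astype(np.uint8);m[244:]=0
    for ct in cv2.findContours(m,cv2.RETR_EXTERNAL,cv2.CHAIN_APPROX_NONE)[0]:
        if cv2.contourArea(ct)<150:continue
        P=onz(c,ct.reshape(-1,2)+0.,z)[:,:2].astype(np.float32)
        (x,y),(a,b),an=cv2.fitEllipse(P)
        print(nm,z,(ct.mean((0,1))/s).round(),'xy',round(x,1),round(y,1),'axes',round(a,1),round(b,1))
```

```text
dock [[617.5, -143.9, 20.0], [588.5, 211.5, 20.0], [710.7, -135.1, 20.0], [680.2, 223.8, 20.0]] dirs [np.float64(94.66), np.float64(94.85)] mid [649.2  39.1  20. ] 356.54762067507585 93.62954896275882
crate [[670.4, -223.5, 32.0], [680.8, -349.9, 32.0], [434.1, -240.3, 32.0]] [np.float64(-85.3), np.float64(-175.93)] 126.90411025313898
w2 101 [718. 312.] xy 612.7 338.2 axes 77.4 84.6
w2 101 [531. 268.] xy 643.4 155.8 axes 26.0 28.9
w2 101 [ 68. 268.] xy 808.4 -235.5 axes 14.7 45.3
w2 101 [409. 225.] xy 650.4 38.2 axes 36.9 38.5
w2 101 [ 60. 182.] xy 740.2 -262.3 axes 15.1 146.0
w2 101 [756. 155.] xy 481.7 286.3 axes 65.5 80.3
w2 101 [623. 103.] xy 483.0 163.3 axes 45.5 51.4
w2 101 [547.  24.] xy 455.6 77.9 axes 26.0 36.1
w2 101 [486.  49.] xy 455.7 57.3 axes 85.1 106.6
w2 101 [349.   6.] xy 507.7 -73.8 axes 12.4 37.2
w2 29 [117. 306.] xy 882.5 -226.6 axes 73.9 100.6
w2 29 [710. 307.] xy 615.0 384.8 axes 90.4 116.8
w2 29 [531. 268.] xy 651.0 180.2 axes 31.0 34.2
w2 29 [ 68. 268.] xy 842.5 -275.4 axes 17.3 54.7
w2 29 [486. 242.] xy 640.1 123.8 axes 10.1 98.9
w2 29 [409. 225.] xy 659.5 4
[... 242 characters left out ...]
86.8 axes 12.2 51.5
w2 29 [165.  66.] xy 602.4 -231.8 axes 7.7 210.3
w2 29 [45. 53.] xy 641.4 -338.8 axes 32.3 83.8
w1 29 [452. 328.] xy 670.2 54.3 axes 44.2 47.6
w1 29 [540. 321.] xy 673.7 222.4 axes 105.3 227.0
w1 29 [ 31. 298.] xy 822.6 -398.6 axes 31.8 39.6
w1 29 [439. 289.] xy 607.0 -8.8 axes 54.7 61.9
w1 29 [765. 253.] xy 461.8 328.4 axes 80.9 92.7
w1 29 [ 25. 229.] xy 746.3 -411.8 axes 74.2 88.9
w1 29 [642. 202.] xy 463.1 180.8 axes 52.4 60.7
w1 29 [ 95. 231.] xy 620.0 -194.2 axes 182.8 314.9
w1 29 [546. 137.] xy 444.9 57.6 axes 91.4 96.3
w1 29 [396.  91.] xy 464.0 -101.9 axes 66.8 68.9
w1 29 [241. 116.] xy 525.9 -238.6 axes 4.5 326.8
w1 29 [136. 133.] xy 702.4 -362.5 axes 110.8 125.5
```

```bash
cat >> h.py <<'E'
def bar(im,c,x,y,z=61.5,lo=100,hi=None,r=34):
    "bar top: pixels near (x,y) at height z, mid grey; returns rect centre, yaw, size"
    g=im.astype(int).mean(2); u=proj(c,[[x,y,z]])[0]
    yy,xx=np.mgrid[0:420,0:560]; P=onz(c,np.c_[xx.ravel(),yy.ravel()],z)[:,:2]
    near=(np.hypot(P[:,0]-x,P[:,1]-y)<r).reshape(420,560)
    m=(near&(g>lo)&(g<(hi or 256))).astype(np.uint8)
    m=cv2.morphologyEx(m,cv2.MORPH_OPEN,np.ones((2,2),np.uint8))
    k,l,s,ce=cv2.connectedComponentsWithStats(m)
    if k<2: return None
    i=1+np.argmax(s[1:,4]); Q=P[(l==i).ravel()]
    ctr=Q.mean(0);w,V=np.linalg.eigh(np.cov((Q-ctr).T));yaw=np.degrees(np.arctan2(V[1,1],V[0,1]))
    R=(Q-ctr)@V; 
    return ctr.round(1),round(yaw%180,1),np.sqrt(12*w[::-1]).round(1),u.round()
E
python3 - <<'E'
from h import *
import pickle
w1=pickle.load(open('w1.pkl','rb'));im=np.load('pics/w1.png.npy')
u=proj(w1,[[464,-102,61]])[0].astype(int);g=im.mean(2).astype(int)
print(u);print(g[u[1]-18:u[1]+18:3,u[0]-22:u[0]+22:2])
for lo in(110,130,150):print(bar(im,w1,464,-102,lo=lo),bar(im,w1,445,58,lo=lo),bar(im,w1,463,182,lo=lo),bar(im,w1,463,182,lo=lo,hi=180))
plan(464,-102,180,60)
E
```

```text
[276  60]
[[169 168 170 169 129  57  61  60  60  60  61  62  60  62  58  83  64  61
   54 143 169 172]
 [171 170 160  61  62  61  65  60  63  61  63  62  63  59 139 148 148 116
   59  63  84 170]
 [169 158  58  62  63  60  63  59  62  63  60  65  61 139 149 153 151 152
  145  66  64  57]
 [170  75  61  62  61  60  63  63  63  63  64  62 135 151 155 152 154 153
   69  67  65  67]
 [117  61  60  62  64  62  64  65  63  64  61 136 150 156 150 154 149  67
   66  65  67  65]
 [ 69  63  62  63  61  65  62  63  65  62 139 150 154 153 154 153  66  64
   63  67  65  66]
 [ 59  64  65  61  66  67  64  66  63 139 149 157 151 152 148  65  67  65
   68  67  69  68]
 [ 57  62  64  64  66  66  65  64 144 149 153 151 154 145  65  66  70  71
   69  69  72  72]
 [ 60  63  64  67  64  66  71 143 152 154 152 153 144  63  67  69  67  71
   67  69  69  71]
 [ 77  67  65  65  64  80 144 151 152 152 155 140  69  71  70  70  72  72
   73  68  71  69]
 [ 78  64  67  67  55 144 152 152 154 155 137  63  71  70  73  69  72  73
   71  71  71  72]
 [173  78  68  67  65  80 139 150 154 135  67  72  74  71  73  74  
[... 569 characters left out ...]
(12.1), array([67.6, 38.7]), array([460., 144.])) (array([460.8, 197.3]), np.float64(12.1), array([67.6, 38.7]), array([460., 144.]))
(array([463.9, -99.7]), np.float64(164.9), array([43.9,  8.8]), array([277.,  61.])) (array([445.2,  62.8]), np.float64(8.0), array([43.8,  8.3]), array([389.,  96.])) (array([460.8, 198.2]), np.float64(14.1), array([69.8, 40.2]), array([460., 144.])) (array([460.8, 198.2]), np.float64(14.1), array([69.8, 40.2]), array([460., 144.]))
at [667.4  37.3 380.9] rpy [-1.7998e+02  8.0000e-02 -1.5711e+02] q [ 0.35  0.3   0.27  0.   -1.54 -1.52] F [0.4 0.3 0.8] w 87.7 t 2.6
tool shift units (50mm) [ 4.832 -0.985  4.018] turn z units(5deg) -7.42 (shift first, then turn)
```

Request:
play_rows(rows=[[0,0,0,0.69,-0.14,0.46,87.6],[0,0,0,0.69,-0.14,0.46,87.6],[0,0,0,0.69,-0.14,0.46,87.6],[0,0,0,0.69,-0.14,0.46,87.6],[0,0,0,0.69,-0.14,0.46,87.6],[0,0,0,0.69,-0.14,0.46,87.6],[0,0,0,0.69,-0.14,0.46,87.6],[0,0,0.93,0,0,0,87.6],[0,0,0.93,0,0,0,87.6],[0,0,0.93,0,0,0,87.6],[0,0,0.93,0,0,0,87.6],[0,0,0.93,0,0,0,87.6]])

```text
time: 3.8
eef_pos: [464.1, -101.5, 219.9]
orientation: [3.141, 0.002, 3.132]
force: [0.1, -0.6, 0.0]
grip_width: 87.4
```

Request:
play_rows(rows=[[0,0,0.93,0,0,0,87.6],[0,0,0.93,0,0,0,87.6],[0,0,0.93,0,0,0,87.6],[0,0,0,0,0,0,87.6],[0,0,0,0,0,0,87.6]])

```text
time: 4.3
eef_pos: [464.3, -101.2, 219.5]
orientation: [3.141, 0.001, 2.895]
force: [-0.7, 0.0, 0.5]
grip_width: 87.3
```

Run:
```python
from h import *
im,c=snap('wrist','w3.png')
b=bar(im,c,464,-100.5,lo=115);print(b, bar(im,c,464,-100.5,lo=130))
plan(b[0][0],b[0][1],56,b[1])
```

```text
(array([ 475. , -100.1]), np.float64(125.0), array([56. , 53.2]), array([282., 191.])) (array([ 475.3, -100. ]), np.float64(121.3), array([56.2, 53.4]), array([282., 191.]))
at [ 464.4 -101.1  219.3] rpy [1.7997e+02 7.0000e-02 1.6586e+02] q [ 0.2   0.03 -0.42  0.   -1.12 -2.02] F [-0.2 -0.1  0.3] w 87.6 t 4.35
tool shift units (50mm) [-0.201  0.071  3.267] turn z units(5deg) 8.17 (shift first, then turn)
```

View pics/w3.png

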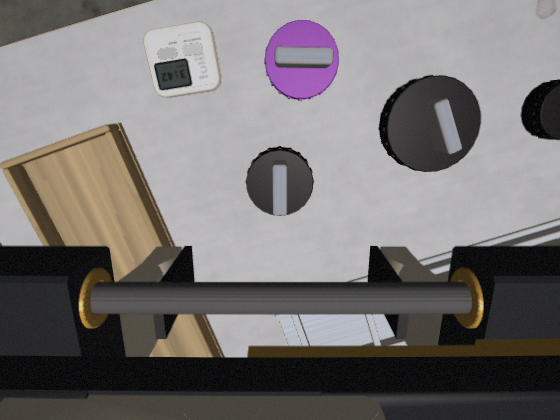

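Run:
```python
from h import *
im=np.load('pics/w3.png.npy');c=vision.get_calibration('wrist')
b=bar(im,c,464,-99,lo=115,r=27);print(b)
plan(b[0][0],b[0][1],56,b[1])
# cap disc
m=(im.max(2)<85).astype(np.uint8);k,l,s,ce=cv2.connectedComponentsWithStats(m);i=l[180,262]
ct=max(cv2.findContours((l==i).astype(np.uint8),cv2.RETR_EXTERNAL,cv2.CHAIN_APPROX_NONE)[0],key=len)
P=onz(c,ct.reshape(-1,2)+0.,29.5)[:,:2].astype(np.float32);print(cv2.minEnclosingCircle(P),P.min(0),P.max(0))
```

```text
(array([ 467.3, -100.2]), np.float64(175.3), array([52.5, 23.1]), array([283., 190.]))
at [ 464.4 -101.1  219.3] rpy [1.7997e+02 7.0000e-02 1.6586e+02] q [ 0.2   0.03 -0.42  0.   -1.12 -2.02] F [-0.2 -0.1  0.3] w 87.6 t 4.35
tool shift units (50mm) [-0.052  0.031  3.267] turn z units(5deg) -1.89 (shift first, then turn)
((461.17578125, -101.84654235839844), 36.02967071533203) [ 425.3856  -136.70045] [497.19263 -67.80027]
```

Run:
```python
from h import *
im=np.load('pics/w3.png.npy');c=vision.get_calibration('wrist');g=im.mean(2).astype(int)
print(g[156:222:3,266:296:2])
print(onz(c,[[280,165],[280,215],[280,190]],61.5).round(1))
```

```text
[[ 71  71  71  72  73  69  72  77  73  75  76  76  74  78  75]
 [ 67  73  70  73  70  69  72  71  72  75  75  76  74  75  76]
 [ 66  69  71  65  59  62  62  59  61  59  65  73  72  74  73]
 [ 66  69  68  56 120 139 139 142 142 133  69  73  73  70  74]
 [ 64  67  66  94 152 159 163 159 158 159 121  71  71  72  72]
 [ 65  69  66  92 150 157 160 159 158 161 122  70  72  71  71]
 [ 66  66  63  91 149 157 162 158 161 161 126  70  71  70  67]
 [ 63  65  62  83 152 159 162 159 160 160 123  69  69  70  66]
 [ 62  61  63  81 148 162 162 159 158 160 121  67  67  63  66]
 [ 59  58  62  76 150 156 161 158 157 160 121  64  65  66  66]
 [ 60  58  60  76 150 158 160 160 159 159 123  65  67  63  65]
 [ 60  56  61  74 149 157 162 158 158 160 120  59  64  60  64]
 [ 59  57  56  72 149 159 161 161 158 160 120  62  61  61  61]
 [ 53  57  56  67 150 159 159 160 157 159 122  60  57  60  59]
 [ 53  55  57  65 149 161 162 157 158 160 121  60  58  59  58]
 [ 53  54  55  60 147 159 161 158 158 159 119  57  57  58  58]
 [ 51  52  52  58 147 159 161 158 158 159 120  57  57  57  53]
 [ 48  50  52  55 148 158 163 158 159 157 121  56  53  56  56]
 [ 51  50  50  53 148 159 162 160 158 160 120  53  55  54  52]
 [182 103  54  46 143 156 161 159 159 157  89  54  77 142 182]
 [184 185 185 183 182 181 182 182 180 182 184 182 183 184 186]
 [185 182 185 183 184 184 185 184 184 184 186 185 185 184 183]]
[[ 440.   -95.9   61.5]
 [ 486.8 -107.7   61.5]
 [ 462.9 -101.7   61.5]]
```

Request:
play_rows(rows=[[0,0,0,0.03,-0.02,0.8,87.6],[0,0,0,0,0,0.8,87.6],[0,0,0,0,0,0.8,87.6],[0,0,0,0,0,0.6,60],[0,0,0,0,0,0.27,40],[0,0,0,0,0,0,0],[0,0,0,0,0,0,0],[0,0,0,0,0,0,0],[0,0,0,0,0,0,0],[0,0,0,0,0,0,0],[0,0,0,0,0,0,0]])

```text
time: 5.45
eef_pos: [463.2, -101.2, 55.8]
orientation: [3.141, 0.001, 2.893]
force: [-0.6, -0.7, -0.7]
grip_width: 29.3
```

Run:
```python
from h import *
plan(650,-20,260)
```

```text
at [ 463.2 -101.2   55.8] rpy [1.7997e+02 6.0000e-02 1.6577e+02] q [ 0.2   0.22 -0.64 -0.   -0.71 -2.02] F [-0.6 -0.7 -0.7] w 29.3 t 5.45
tool shift units (50mm) [-3.222  2.493 -4.084] turn z units(5deg) 0.0 (shift first, then turn)
```

Request:
play_rows(rows=[[0,0,0,0,0,0,0],[0,0,0,0,0,0,0],[0,0,0,0,0,0,0],[0,0,0,0,0,0,0],[0,0,0,0,0,0,0],[0,0,0,0,0,-0.4,0],[0,0,0,0,0,-0.4,0],[0,0,0,0,0,-0.4,0]])

```text
time: 6.25
eef_pos: [462.6, -101.3, 115.7]
orientation: [-3.141, -0.001, 2.893]
force: [1.2, 0.1, -1.4]
grip_width: 13.2
```

Request:
play_rows(rows=[[0,0,-1,0,0,-0.4,0],[0,0,-1,0,0,-0.4,0],[0,0,-1,0,0,-0.4,0],[0,0,-1,0,0,-0.4,0],[0,0,-1,0,0,-0.4,0],[0,0,-1,0,0,-0.4,0],[0,0,-1,0,0,-0.4,0],[0,0,-1,0,0,0,0],[0,0,-1,0,0,0,0],[0,0,-1,0,0,0,0],[0,0,-1,0,0,0,0],[0,0,-1,0,0,0,0]])

```text
time: 7.45
eef_pos: [462.6, -101.2, 255.0]
orientation: [3.141, -0.0, -2.339]
force: [-0.4, 0.2, -1.2]
grip_width: 13.4
```

Request:
play_rows(rows=[[0,0,-1,0,0,0,0],[0,0,-1,0,0,0,0],[0,0,-1,0,0,0,0],[0,0,-1,0,0,0,0],[0,0,-1,0,0,0,0],[0,0,-1,0,0,0,0],[0,0,-1,0,0,0,0],[0,0,-1,0,0,0,0],[0,0,0,0,0,0,0],[0,0,0,0,0,0,0]])

```text
time: 8.45
eef_pos: [462.7, -101.2, 255.1]
orientation: [3.141, 0.0, -1.647]
force: [-0.7, -0.7, -1.2]
grip_width: 13.6
```

Run:
```python
from h import *
import pickle
w1=pickle.load(open('w1.pkl','rb'));w2=pickle.load(open('w2.pkl','rb'))
plan(650,38,250,-93.3)
plan(655,130,250,-93.3)
im=np.load('pics/w1.png.npy')
m=(im.max(2)<50).astype(np.uint8);m[244:]=0
for ct in cv2.findContours(m,cv2.RETR_EXTERNAL,cv2.CHAIN_APPROX_NONE)[0]:
    P=onz(w1,ct.reshape(-1,2)+0.,101)[:,:2].astype(np.float32)
    if len(ct)>20 and abs(P[:,0].mean()-650)<30 and abs(P[:,1].mean()-38)<40: print(cv2.minEnclosingCircle(P),cv2.fitEllipse(P))
```

```text
at [ 462.7 -101.2  255.1] rpy [179.98   0.   -94.38] q [ 0.2   0.   -0.37 -0.   -1.21 -0.28] F [-0.7 -0.7 -1.2] w 13.6 t 8.45
tool shift units (50mm) [-3.063 -3.521  0.101] turn z units(5deg) -0.22 (shift first, then turn)
at [ 462.7 -101.2  255.1] rpy [179.98   0.   -94.38] q [ 0.2   0.   -0.37 -0.   -1.21 -0.28] F [-0.7 -0.7 -1.2] w 13.6 t 8.45
tool shift units (50mm) [-4.905 -3.48   0.101] turn z units(5deg) -0.22 (shift first, then turn)
((649.2508544921875, 36.9778938293457), 20.711389541625977) ((649.3502807617188, 36.91735076904297), (37.19381332397461, 40.33092498779297), 130.60728454589844)
```

Request:
play_rows(rows=[[0,0,0,-0.7,-0.5,0,0],[0,0,0,-0.7,-0.5,0,0],[0,0,0,-0.7,-0.5,0,0],[0,0,0,-0.7,-0.5,0,0],[0,0,0,-0.7,-0.5,0,0],[0,0,0,-0.7,-0.5,0,0],[0,0,0,-0.7,-0.5,0,0],[0,0,0,0,0,0,0],[0,0,0,0,0,0,0],[0,0,0,0,0,0,0]])

```text
time: 9.45
eef_pos: [655.1, 129.7, 255.0]
orientation: [3.141, -0.0, -1.646]
force: [-0.4, -0.1, -0.6]
grip_width: 13.2
```

Run:
```python
from h import *
import pickle
im,c=snap('wrist','w4.png');pickle.dump(c,open('w4.pkl','wb'))
m=(im.max(2)<55).astype(np.uint8)
for ct in cv2.findContours(m,cv2.RETR_EXTERNAL,cv2.CHAIN_APPROX_NONE)[0]:
    P=onz(c,ct.reshape(-1,2)+0.,101)[:,:2].astype(np.float32)
    if len(ct)>20 and abs(P[:,0].mean()-650)<40 and abs(P[:,1].mean()-38)<50: print(cv2.minEnclosingCircle(P),cv2.fitEllipse(P),ct.mean((0,1)))
plan(650,37.5,250,-94)
cv2.imwrite('pics/w4v.png',im[0:280,100:500,::-1].repeat(2,0).repeat(2,1))
```

```text
((651.1773681640625, 38.753456115722656), 19.2939510345459) ((651.0632934570312, 38.767391204833984), (37.248199462890625, 37.72750473022461), 13.151874542236328) [275.90551181  88.28346457]
at [655.1 129.5 255.5] rpy [180.    -0.   -94.31] q [ 0.49  0.33  0.04  0.   -1.28 -0.56] F [ 0.8 -0.2 -1. ] w 13.5 t 9.5
tool shift units (50mm) [ 1.841 -0.037  0.109] turn z units(5deg) -0.06 (shift first, then turn)
```

View pics/w4v.png

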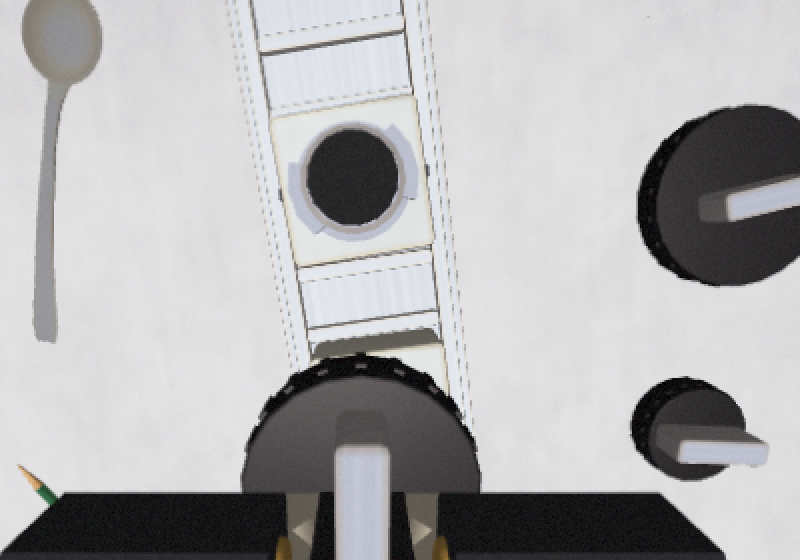

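Request:
play_rows(rows=[[0,0,0,0.61,-0.018,0,0],[0,0,0,0.61,-0.018,0,0],[0,0,0,0.6,-0.019,0,0],[0,0,0,0,0,0.7,0],[0,0,0,0,0,0.7,0],[0,0,0,0,0,0.7,0],[0,0,0,0,0,0,0],[0,0,0,0,0,0,0],[0,0,0,0,0,0,0]])

```text
time: 10.4
eef_pos: [652.9, 39.2, 153.1]
orientation: [-3.138, 0.001, -1.645]
force: [0.1, -1.1, 1.0]
grip_width: 13.4
```

Run:
```python
from h import *
plan(651,38.5,133,-94.3)
im,c=snap('scene','s5.png');b,_=snap('side','d5.png')
A=cv2.resize(im[180:260,190:290],(400,320),interpolation=cv2.INTER_CUBIC);B=cv2.resize(b[175:255,160:260],(400,320),interpolation=cv2.INTER_CUBIC)
cv2.imwrite('pics/c5.png',np.hstack([A,B])[:,:,::-1])
```

```text
at [652.9  39.2 153.1] rpy [-1.7979e+02  5.0000e-02 -9.4240e+01] q [ 0.36  0.37 -0.14  0.   -1.06 -0.43] F [ 0.1 -1.1  1. ] w 13.4 t 10.4
tool shift units (50mm) [0.016 0.036 0.401] turn z units(5deg) 0.01 (shift first, then turn)
```

View pics/c5.png

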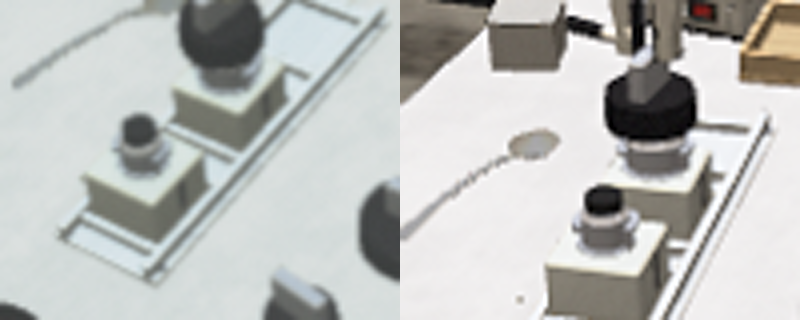

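Request:
play_rows(rows=[[0,0,0,0,0,0,0],[0,0,0,0,0,0,0],[0,0,0,0,0,0,0]])

```text
time: 10.8
eef_pos: [651.6, 39.2, 150.7]
orientation: [-3.141, 0.0, -1.645]
force: [0.2, 0.2, 0.2]
grip_width: 13.5
```

Request:
play_rows(rows=[[0,0,0,0.01,0.01,0.1,0],[0,0,0,0,0,0.1,0],[0,0,0,0,0,0.1,0],[0,0,0,0,0,0.06,0],[0,0,0,0,0,0,0],[0,0,0,0,0,0,0],[0,0,0,0,0,0,0],[0,0,0,0,0,0,0]])

```text
time: 11.6
eef_pos: [651.0, 38.7, 132.3]
orientation: [3.142, -0.0, -1.645]
force: [-0.0, 0.1, -0.7]
grip_width: 13.3
```

Request:
play_rows(rows=[[0,0,0,0,0,0.05,0],[0,0,0,0,0,0.05,0],[0,0,0,0,0,0.05,0],[0,0,0,0,0,0.05,0],[0,0,0,0,0,0.03,0],[0,0,0,0,0,0,0],[0,0,0,0,0,0,0],[0,0,0,0,0,0,0],[0,0,0,0,0,0,0]])

```text
time: 12.5
eef_pos: [651.5, 38.6, 121.9]
orientation: [-3.14, -0.0, -1.644]
force: [-1.9, 0.0, 7.7]
grip_width: 13.1
```

Request:
play_rows(rows=[[0,0,0,0,0,0.03,0],[0,0,0,0,0,0.02,0],[0,0,0,0,0,0,0],[0,0,0,0,0,0,0],[0,0,0,0,0,0,0]])

```text
time: 13.0
eef_pos: [651.5, 38.6, 119.7]
orientation: [-3.14, 0.0, -1.644]
force: [-2.5, -1.4, 8.9]
grip_width: 13.5
```

Request:
play_rows(rows=[[0,0,0,0,0,0.02,0],[0,0,0,0,0,0,0],[0,0,0,0,0,0,0],[0,0,0,0,0,0,0]])

```text
time: 13.4
eef_pos: [651.6, 38.6, 119.5]
orientation: [-3.139, -0.0, -1.644]
force: [-4.0, 0.0, 14.4]
grip_width: 12.9
```

Request:
play_rows(rows=[[0,0,1,0,0,0,0],[0,0,1,0,0,0,0],[0,0,1,0,0,0,0],[0,0,1,0,0,0,0],[0,0,1,0,0,0,0],[0,0,1,0,0,0,0],[0,0,1,0,0,0,0],[0,0,1,0,0,0,0],[0,0,0,0,0,0,0],[0,0,0,0,0,0,0]])

```text
time: 14.4
eef_pos: [652.4, 38.5, 119.6]
orientation: [-3.139, 0.002, -2.342]
force: [-2.0, -1.5, 12.3]
grip_width: 13.4
```

```bash
python3 -c "
from h import *
plan(651.5,38.6,119.5,5.2);print(observe()['ft_torque'])"
```

```text
at [652.4  38.5 119.6] rpy [-1.7984e+02  1.4000e-01 -1.3420e+02] q [ 0.36  0.4  -0.18  0.   -0.99 -1.13] F [-2.  -1.5 12.3] w 13.4 t 14.4
tool shift units (50mm) [0.011 0.015 0.001] turn z units(5deg) 8.12 (shift first, then turn)
[-0.54490961  0.67078681  0.00428123]
```

Request:
play_rows(rows=[[0,0,1,0,0,0,0],[0,0,1,0,0,0,0],[0,0,1,0,0,0,0],[0,0,1,0,0,0,0],[0,0,1,0,0,0,0],[0,0,1,0,0,0,0],[0,0,1,0,0,0,0],[0,0,1,0,0,0,0],[0,0,0.3,0,0,0,0],[0,0,0,0,0,0,0],[0,0,0,0,0,0,0],[0,0,0,0,0,0,0]])

```text
time: 15.6
eef_pos: [652.2, 38.7, 119.6]
orientation: [-3.141, 0.003, -3.066]
force: [-3.0, -1.3, 12.1]
grip_width: 13.1
```

```bash
python3 -c "
from h import *
plan(651.5,38.6,119.5,5.2);print(observe()['ft_torque'])"
```

```text
at [652.2  38.7 119.6] rpy [-179.99    0.2  -175.69] q [ 0.36  0.4  -0.18  0.   -0.99 -1.85] F [-3.  -1.3 12.1] w 13.1 t 15.6
tool shift units (50mm) [ 0.015 -0.001  0.001] turn z units(5deg) -0.18 (shift first, then turn)
[-0.11257947  0.98112166  0.07233434]
```

Request:
play_rows(rows=[[0,0,0,0,0,-0.05,0],[0,0,0,0,0,-0.05,0],[0,0,0,0,0,-0.05,0],[0,0,0,0,0,-0.03,0],[0,0,0,0,0,0,0],[0,0,0,0,0,0,0],[0,0,0,0,0,0,0]])

```text
time: 16.3
eef_pos: [650.6, 38.7, 125.5]
orientation: [-3.142, -0.001, -3.067]
force: [0.4, -0.1, -4.0]
grip_width: 13.1
```

Request:
play_rows(rows=[[0,0,0,0,0,0.03,30],[0,0,0,0,0,0,60],[0,0,0,0,0,0,60],[0,0,0,0,0,0,60],[0,0,0,0,0,0,60],[0,0,0,0,0,0,60],[0,0,0,0,0,-0.5,87.6],[0,0,0,0,0,-0.5,87.6],[0,0,0,0,0,-0.5,87.6],[0,0,0,0,0,-0.5,87.6],[0,0,0,0,0,0,87.6]])

```text
time: 17.4
eef_pos: [652.9, 38.9, 229.2]
orientation: [3.141, 0.007, -3.067]
force: [1.0, 0.7, -0.3]
grip_width: 86.7
```

Run:
```python
from h import *
import pickle
w4=pickle.load(open('w4.pkl','rb'));w1=pickle.load(open('w1.pkl','rb'))
for c,p in((w4,[(440,227),(484,225.5)]),(w1,[(655*.7,225*.7),(680*.7,190*.7)])):
    q=onz(c,p,61.5);print(q.round(1).tolist(),np.degrees(np.arctan2(*(q[1]-q[0])[[1,0]])))
plan(460,183,225,176)
```

```text
[[485.3, 191.7, 61.5], [437.2, 193.7, 61.5]] 177.56862349299485
[[481.1, 189.7, 61.5], [441.1, 194.8, 61.5]] 172.6602376693575
at [652.9  38.9 229.2] rpy [ 179.97    0.38 -175.71] q [ 0.36  0.32 -0.04  0.   -1.21 -1.85] F [ 1.   0.7 -0.3] w 86.7 t 17.4
tool shift units (50mm) [3.633 3.163 0.084] turn z units(5deg) 1.66 (shift first, then turn)
```

Request:
play_rows(rows=[[0,0,0.3,0.6,0.55,0,87.6],[0,0,0.3,0.6,0.55,0,87.6],[0,0,0.3,0.6,0.55,0,87.6],[0,0,0.3,0.6,0.55,0,87.6],[0,0,0.3,0.6,0.55,0,87.6],[0,0,0.3,0.6,0.5,0,87.6],[0,0,0,0,0,0,87.6],[0,0,0,0,0,0,87.6],[0,0,0,0,0,0,87.6],[0,0,0,0,0,0,87.6]])

```text
time: 18.4
eef_pos: [470.1, 198.8, 224.5]
orientation: [-3.141, -0.0, 3.058]
force: [-0.1, 0.5, -0.2]
grip_width: 87.6
```

```bash
cat >> h.py <<'E'
def bar2(im,c,x,y,z=61.5):
    "bar top by flat-coloured component grown from the pixel of its centre"
    u=proj(c,[[x,y,z]])[0].round().astype(int); f=cv2.GaussianBlur(im,(3,3),0)
    mk=np.zeros((422,562),np.uint8)
    cv2.floodFill(f.copy(),mk,tuple(int(i) for i in u),0,(6,)*3,(6,)*3,4|cv2.FLOODFILL_MASK_ONLY|cv2.FLOODFILL_FIXED_RANGE|(255<<8))
    m=cv2.dilate(mk[1:-1,1:-1],np.ones((3,3)))
    ct=max(cv2.findContours(m,cv2.RETR_EXTERNAL,cv2.CHAIN_APPROX_NONE)[0],key=len)
    P=onz(c,ct.reshape(-1,2)+0.,z)[:,:2].astype(np.float32)
    r=cv2.minAreaRect(P);bx=cv2.boxPoints(r);e=max(bx[1]-bx[0],bx[2]-bx[1],key=np.linalg.norm)
    return np.round(r[0],1),np.round(r[1],1),round(np.degrees(np.arctan2(e[1],e[0]))%180,1),cv2.boundingRect(ct),u
E
python3 - <<'E'
from h import *
import pickle
im,c=snap('wrist','w6.png');pickle.dump(c,open('w6.pkl','wb'))
print(bar2(im,c,461,192))
plan(461,192,56,175)
E
```

```text
(array([460.9, 193. ]), array([11.2, 46.6]), np.float32(172.7), (268, 157, 13, 49), array([273, 182]))
at [470.1 198.7 224.5] rpy [-1.7998e+02 -2.0000e-02  1.7518e+02] q [ 0.79  0.09 -0.35 -0.   -1.14 -2.44] F [ 1.4 -0.3 -0. ] w 87.6 t 18.45
tool shift units (50mm) [ 0.17  -0.149  3.369] turn z units(5deg) 0.04 (shift first, then turn)
```

View pics/w6.png

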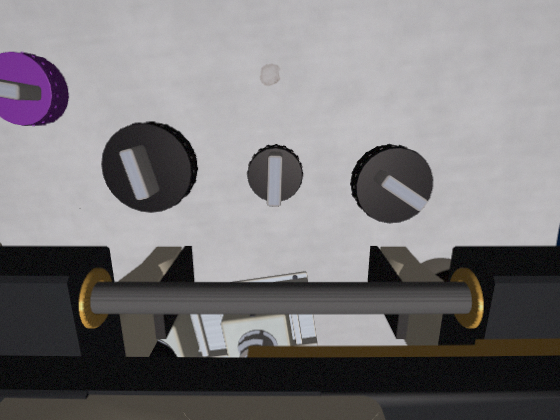

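Request:
play_rows(rows=[[0,0,0,0.174,-0.129,0.2,87.6],[0,0,0.4,0,0,0.8,87.6],[0,0,0,0,0,0.8,75],[0,0,0,0,0,0.8,60],[0,0,0,0,0,0.5,50],[0,0,0,0,0,0.27,40],[0,0,0,0,0,0,30],[0,0,0,0,0,0,30],[0,0,0,0,0,0,30]])

```text
time: 19.35
eef_pos: [461.2, 194.0, 57.2]
orientation: [3.14, 0.001, 3.024]
force: [-0.7, 0.6, 0.5]
grip_width: 37.1
```

Request:
play_rows(rows=[[0,0,0,0,0,0,0],[0,0,0,0,0,0,0],[0,0,0,0,0,0,0],[0,0,0,0,0,0,0],[0,0,0,0,0,0,0],[0,0,0,0,0,0,0]])

```text
time: 19.95
eef_pos: [460.5, 193.7, 56.6]
orientation: [3.142, 0.0, 3.024]
force: [0.4, -2.6, 4.3]
grip_width: 12.9
```

Request:
play_rows(rows=[[0,0,0,0,0,-0.5,0],[0,0,0,0,0,-0.5,0],[0,0,-1,0,0,-0.5,0],[0,0,-1,0,0,-0.5,0],[0,0,-1,0,0,-0.5,0],[0,0,-1,0,0,-0.5,0],[0,0,-1,0,0,-0.5,0],[0,0,-1,0,0,-0.5,0],[0,0,-1,0,0,0,0],[0,0,-1,0,0,0,0],[0,0,-1,0,0,0,0],[0,0,-1,0,0,0,0]])

```text
time: 21.15
eef_pos: [460.0, 193.8, 255.8]
orientation: [3.141, -0.0, -2.383]
force: [-0.1, -0.7, 0.2]
grip_width: 13.1
```

Request:
play_rows(rows=[[0,0,-1,0,0,0,0],[0,0,-1,0,0,0,0],[0,0,-1,0,0,0,0],[0,0,-1,0,0,0,0],[0,0,-1,0,0,0,0],[0,0,-1,0,0,0,0],[0,0,-1,0,0,0,0],[0,0,-1,0,0,0,0],[0,0,-0.4,0,0,0,0],[0,0,0,0,0,0,0]])

```text
time: 22.15
eef_pos: [460.1, 193.8, 255.8]
orientation: [3.141, -0.0, -1.653]
force: [-0.8, -0.3, -0.7]
grip_width: 13.5
```

```bash
python3 -c "
from h import *
plan(648,248,256,-94.5)"
```

```text
at [460.1 193.8 255.8] rpy [ 1.7996e+02 -1.0000e-02 -9.4710e+01] q [ 0.79  0.05 -0.32 -0.   -1.21 -0.87] F [-0.8 -0.3 -0.7] w 13.5 t 22.15
tool shift units (50mm) [-1.390e+00 -3.656e+00 -3.000e-03] turn z units(5deg) -0.04 (shift first, then turn)
```

Request:
play_rows(rows=[[0,0,0,-0.28,-0.73,0,0],[0,0,0,-0.28,-0.73,0,0],[0,0,0,-0.28,-0.73,0,0],[0,0,0,-0.28,-0.73,0,0],[0,0,0,-0.28,-0.73,0,0],[0,0,0,0,0,0,0],[0,0,0,0,0,0,0],[0,0,0,0,0,0,0],[0,0,0,0,0,0,0],[0,0,0,0,0,0,0]])

```text
time: 23.15
eef_pos: [647.5, 248.4, 257.3]
orientation: [-3.141, 0.001, -1.653]
force: [-0.6, -0.6, -0.5]
grip_width: 13.3
```

Run:
```python
from h import *
im,c=snap('wrist','w7.png')
m=(im.max(2)<55).astype(np.uint8)
for ct in cv2.findContours(m,cv2.RETR_EXTERNAL,cv2.CHAIN_APPROX_NONE)[0]:
    P=onz(c,ct.reshape(-1,2)+0.,101)[:,:2].astype(np.float32)
    if len(ct)>20 and abs(P[:,0].mean()-643)<40 and abs(P[:,1].mean()-156)<50:
        e=cv2.fitEllipse(P);print(e,ct.mean((0,1)));
        if 22<e[1][1]<34: plan(*e[0],256)
cv2.imwrite('pics/w7v.png',im[0:280,100:500,::-1].repeat(2,0).repeat(2,1))
```

```text
((643.80712890625, 158.3197784423828), (25.322017669677734, 25.84284019470215), 8.010619163513184) [275.11363636  89.52272727]
at [647.5 248.4 257.2] rpy [-1.7995e+02  5.0000e-02 -9.4720e+01] q [ 0.65  0.37  0.1  -0.   -1.3  -0.73] F [-0.1  0.4 -0.2] w 13.0 t 23.2
tool shift units (50mm) [ 1.802 -0.074  0.025] turn z units(5deg) 0.0 (shift first, then turn)
```

View pics/w7v.png

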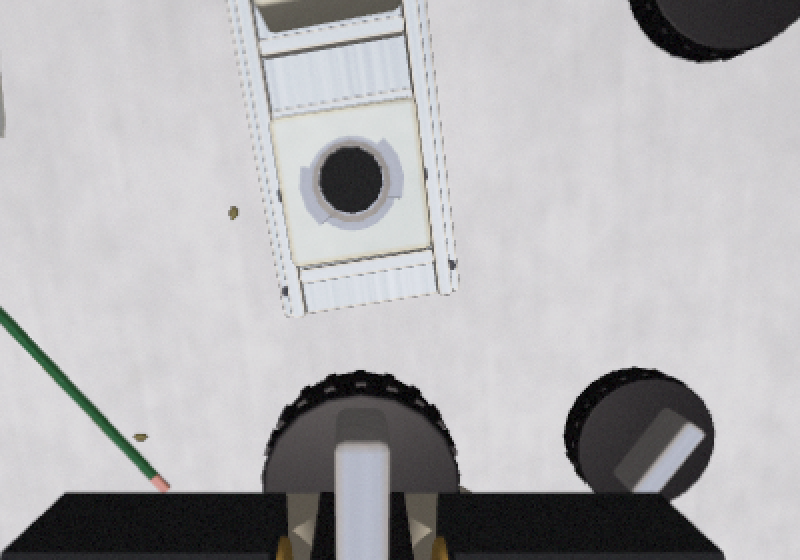

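Request:
play_rows(rows=[[0,0,0,0.6,-0.025,0,0],[0,0,0,0.6,-0.025,0,0],[0,0,0,0.6,-0.025,0,0],[0,0,0,0,0,0.7,0],[0,0,0,0,0,0.7,0],[0,0,0,0,0,0.72,0],[0,0,0,0,0,0,0],[0,0,0,0,0,0,0],[0,0,0,0,0,0,0],[0,0,0,0,0,0,0],[0,0,0,0,0,0,0],[0,0,0,0,0,0,0]])

```text
time: 24.4
eef_pos: [644.6, 158.6, 151.2]
orientation: [-3.14, 0.001, -1.653]
force: [0.2, 0.3, -0.4]
grip_width: 13.0
```

```bash
python3 -c "
from h import *
plan(643.8,158.2,133)"
```

```text
at [644.6 158.6 151.2] rpy [-1.7993e+02  4.0000e-02 -9.4730e+01] q [ 0.53  0.39 -0.11  0.   -1.06 -0.62] F [ 0.2  0.3 -0.4] w 13.0 t 24.4
tool shift units (50mm) [0.009 0.016 0.365] turn z units(5deg) 0.0 (shift first, then turn)
```

Request:
play_rows(rows=[[0,0,0,0.008,0.008,0.1,0],[0,0,0,0,0,0.1,0],[0,0,0,0,0,0.1,0],[0,0,0,0,0,0.06,0],[0,0,0,0,0,0,0],[0,0,0,0,0,0,0],[0,0,0,0,0,0,0],[0,0,0,0,0,0,0]])

```text
time: 25.2
eef_pos: [643.9, 158.0, 132.6]
orientation: [-3.141, 0.0, -1.653]
force: [-1.4, -0.9, 2.8]
grip_width: 12.8
```

Request:
play_rows(rows=[[0,0,0,0,0,0.05,0],[0,0,0,0,0,0.05,0],[0,0,0,0,0,0.05,0],[0,0,0,0,0,0.05,0],[0,0,0,0,0,0.04,0],[0,0,0,0,0,0,0],[0,0,0,0,0,0,0],[0,0,0,0,0,0,0],[0,0,0,0,0,0,0]])

```text
time: 26.1
eef_pos: [644.1, 158.0, 121.1]
orientation: [-3.141, 0.0, -1.653]
force: [-3.2, -0.9, 10.6]
grip_width: 12.9
```

Request:
play_rows(rows=[[0,0,0,0,0,0.02,0],[0,0,0,0,0,0.01,0],[0,0,0,0,0,0,0],[0,0,0,0,0,0,0],[0,0,0,0,0,0,0]])

```text
time: 26.6
eef_pos: [644.4, 158.0, 121.0]
orientation: [-3.14, 0.0, -1.653]
force: [-6.5, -1.9, 16.9]
grip_width: 13.1
```

Request:
play_rows(rows=[[0,0,1,0,0,0,0],[0,0,1,0,0,0,0],[0,0,1,0,0,0,0],[0,0,1,0,0,0,0],[0,0,1,0,0,0,0],[0,0,1,0,0,0,0],[0,0,1,0,0,0,0],[0,0,1,0,0,0,0]])

```text
time: 27.4
eef_pos: [645.6, 158.2, 121.0]
orientation: [-3.139, 0.003, -2.354]
force: [-2.6, -1.8, 13.7]
grip_width: 13.1
```

Request:
play_rows(rows=[[0,0,1,0,0,0,0],[0,0,1,0,0,0,0],[0,0,1,0,0,0,0],[0,0,1,0,0,0,0],[0,0,1,0,0,0,0],[0,0,1,0,0,0,0],[0,0,1,0,0,0,0],[0,0,1,0,0,0,0],[0,0,0.2,0,0,0,0],[0,0,0,0,0,0,0],[0,0,0,0,0,0,0],[0,0,0,0,0,0,0]])

```text
time: 28.6
eef_pos: [645.4, 158.6, 121.0]
orientation: [3.141, 0.004, -3.066]
force: [-2.1, 0.4, 14.0]
grip_width: 12.8
```

```bash
python3 -c "
from h import *
plan(643.8,158.2,121,4.7);print(observe()['ft_torque'])"
```

```text
at [645.4 158.6 121. ] rpy [ 179.96    0.23 -175.68] q [ 0.53  0.42 -0.15  0.   -1.   -2.03] F [-2.1  0.4 14. ] w 12.8 t 28.6
tool shift units (50mm) [ 0.033 -0.005  0.   ] turn z units(5deg) -0.08 (shift first, then turn)
[-0.19754549  1.06675277  0.05603364]
```

Request:
play_rows(rows=[[0,0,0,0,0,-0.05,0],[0,0,0,0,0,-0.05,0],[0,0,0,0,0,-0.05,0],[0,0,0,0,0,-0.05,0],[0,0,0,0,0,0,0],[0,0,0,0,0,0,0],[0,0,0,0,0,0,0]])

```text
time: 29.3
eef_pos: [643.5, 158.0, 127.9]
orientation: [-3.141, -0.001, -3.067]
force: [-0.5, 0.1, -3.5]
grip_width: 13.2
```

Request:
play_rows(rows=[[0,0,0,0,0,-0.1,0],[0,0,0,0,0,-0.1,0],[0,0,0,0,0,-0.2,0],[0,0,0,0,0,-0.2,0],[0,0,0,0,0,-0.2,0],[0,0,0,0,0,0,0],[0,0,0,0,0,0,0],[0,0,0,0,0,0,0]])

```text
time: 30.1
eef_pos: [643.5, 157.9, 168.3]
orientation: [-3.142, -0.001, -3.067]
force: [1.1, -0.1, -4.0]
grip_width: 13.3
```

Run:
```python
from h import *
plan(603,-291.5,280,5)
im,c=snap('scene','s8.png');b,_=snap('side','d8.png')
A=cv2.resize(im[165:265,190:290],(400,400),interpolation=cv2.INTER_CUBIC);B=cv2.resize(b[165:265,160:260],(400,400),interpolation=cv2.INTER_CUBIC)
cv2.imwrite('pics/c8.png',np.hstack([A,B])[:,:,::-1])
```

```text
at [643.5 157.9 168.3] rpy [-1.7999e+02 -4.0000e-02 -1.7575e+02] q [ 0.53  0.38 -0.09 -0.   -1.1  -2.03] F [ 1.1 -0.1 -4. ] w 13.3 t 30.1
tool shift units (50mm) [ 1.475 -8.903 -2.234] turn z units(5deg) -0.15 (shift first, then turn)
```

View pics/c8.png

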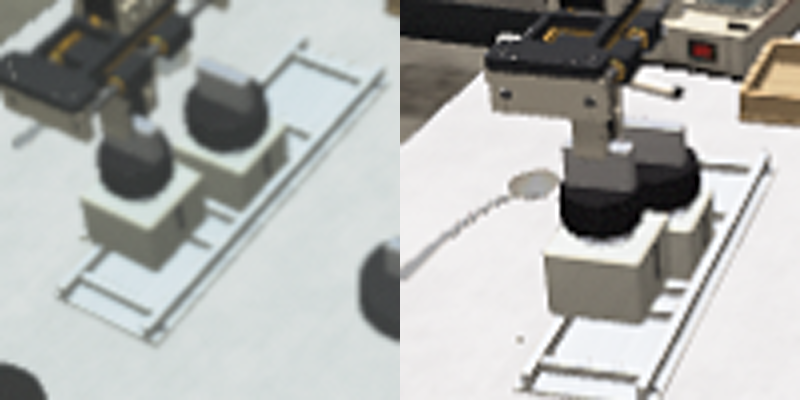

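Request:
play_rows(rows=[[0,0,0,0,0,-0.4,0],[0,0,0,0,0,-0.6,0],[0,0,0,0,0,-0.6,0],[0,0,0,0,0,-0.4,0],[0,0,0,0,0,-0.24,0],[0,0,0,0.05,-0.3,0,0],[0,0,0,0.1,-0.5,0,0],[0,0,0,0.1,-0.6,0,0],[0,0,0,0.1,-0.6,0,0],[0,0,0,0.1,-0.6,0,0],[0,0,0,0.1,-0.6,0,0],[0,0,0,0.1,-0.6,0,0]])

```text
time: 31.4
eef_pos: [624.4, -35.6, 279.1]
orientation: [-3.142, -0.002, -3.067]
force: [0.6, -0.1, -3.2]
grip_width: 13.0
```

Request:
play_rows(rows=[[0,0,0,0.1,-0.6,0,0],[0,0,0,0.1,-0.6,0,0],[0,0,0,0.1,-0.6,0,0],[0,0,0,0.1,-0.6,0,0],[0,0,0,0.1,-0.6,0,0],[0,0,0,0.1,-0.6,0,0],[0,0,0,0.1,-0.5,0,0],[0,0,0,0.1,-0.5,0,0],[0,0,0,0.05,-0.5,0,0],[0,0,0,0,0,0,0],[0,0,0,0,0,0,0],[0,0,0,0,0,0,0]])

```text
time: 32.6
eef_pos: [601.7, -291.0, 279.8]
orientation: [3.141, -0.001, -3.067]
force: [0.1, -0.2, -3.1]
grip_width: 13.2
```

Run:
```python
from h import *
plan(603,-291.5,280,5)
im,c=snap('wrist','w9.png')
import pickle;pickle.dump(c,open('w9.pkl','wb'))
```

```text
at [ 601.7 -291.   279.8] rpy [ 1.7996e+02 -8.0000e-02 -1.7574e+02] q [-0.16  0.32  0.08 -0.   -1.33 -1.34] F [ 0.1 -0.2 -3.1] w 13.2 t 32.6
tool shift units (50mm) [-0.025 -0.012 -0.004] turn z units(5deg) -0.15 (shift first, then turn)
```

View pics/w9.png

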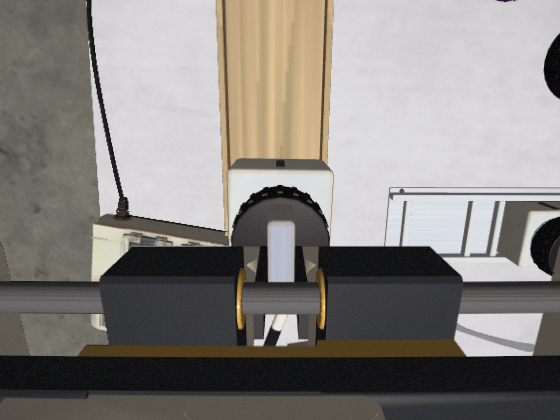

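Run:
```python
from h import *
import pickle
im=np.load('pics/w9.png.npy');c=pickle.load(open('w9.pkl','rb'))
for r in(20,60,100,140):
    row=im[r,205:345].astype(int);d=row[:,0]-row[:,2]
    w=np.where(d>30)[0]+205;print(r,w.min(),w.max(),onz(c,[[w.min(),r],[w.max()+1,r]],32)[:,:2].round(1).tolist(),onz(c,[[w.min(),r],[w.max()+1,r]],32)[:,:2].mean(0).round(1))
```

```text
20 217 332 [[440.2, -370.8], [431.1, -247.4]] [ 435.6 -309.1]
60 218 330 [[480.0, -368.6], [471.0, -245.1]] [ 475.5 -306.9]
100 220 329 [[521.9, -365.3], [512.9, -241.6]] [ 517.4 -303.4]
140 221 327 [[566.4, -362.9], [557.3, -239.0]] [ 561.9 -301. ]
```

Request:
play_rows(rows=[[0,0,0,0,-0.13,0,0],[0,0,0,0,0,0.4,0],[0,0,0,0,0,0.6,0],[0,0,0,0,0,0.6,0],[0,0,0,0,0,0.6,0],[0,0,0,0,0,0.4,0],[0,0,0,0,0,0.2,0],[0,0,0,0,0,0.1,0],[0,0,0,0,0,0,0],[0,0,0,0,0,0,0],[0,0,0,0,0,0,0],[0,0,0,0,0,0,0]])

```text
time: 33.85
eef_pos: [603.1, -297.9, 136.8]
orientation: [-3.141, 0.001, -3.067]
force: [-0.2, 0.3, -3.0]
grip_width: 13.1
```

Request:
play_rows(rows=[[0,0,0,0,0,0.04,0],[0,0,0,0,0,0.02,0],[0,0,0,0,0,0,0],[0,0,0,0,0,0,0],[0,0,0,0,0,0,0]])

```text
time: 34.35
eef_pos: [602.7, -297.8, 132.8]
orientation: [-3.142, -0.0, -3.067]
force: [0.1, -0.6, -3.9]
grip_width: 13.3
```

Request:
play_rows(rows=[[0,0,0,0,0,0.04,0],[0,0,0,0,0,0.04,0],[0,0,0,0,0,0.02,0],[0,0,0,0,0,0,0],[0,0,0,0,0,0,0],[0,0,0,0,0,0,0]])

```text
time: 34.95
eef_pos: [602.7, -297.9, 128.0]
orientation: [-3.141, 0.0, -3.067]
force: [-0.8, -0.7, -0.2]
grip_width: 13.3
```

Request:
play_rows(rows=[[0,0,0,0,0,0.01,20],[0,0,0,0,0,0,60],[0,0,0,0,0,0,60],[0,0,0,0,0,0,60],[0,0,0,0,0,0,60],[0,0,0,0,0,0,60],[0,0,0,0,0,-0.4,60],[0,0,0,0,0,-0.7,60],[0,0,0,0,0,-0.7,60],[0,0,0,0,0,0,60],[0,0,0,0,0,0,60]])

```text
time: 36.05
eef_pos: [603.1, -297.8, 218.5]
orientation: [-3.141, 0.002, -3.067]
force: [0.5, 0.5, -2.6]
grip_width: 59.8
```

```bash
python3 -c "
from h import *
plan(650.6,38.7,215,4.3)"
```

```text
at [ 603.1 -297.8  218.5] rpy [-1.7997e+02  1.4000e-01 -1.7574e+02] q [-0.17  0.36 -0.01 -0.   -1.21 -1.33] F [ 0.5  0.5 -2.6] w 59.8 t 36.05
tool shift units (50mm) [-1.446  6.642  0.07 ] turn z units(5deg) -0.01 (shift first, then turn)
```

Request:
play_rows(rows=[[0,0,0,-0.15,0.7,0,60],[0,0,0,-0.15,0.7,0,60],[0,0,0,-0.15,0.7,0,60],[0,0,0,-0.15,0.7,0,60],[0,0,0,-0.15,0.7,0,60],[0,0,0,-0.15,0.7,0,60],[0,0,0,-0.15,0.7,0,60],[0,0,0,-0.15,0.7,0,60],[0,0,0,-0.15,0.7,0,60],[0,0,0,-0.1,0.34,0,60],[0,0,0,0,0,0,60],[0,0,0,0,0,0,60]])

```text
time: 37.25
eef_pos: [649.9, 38.6, 216.3]
orientation: [-3.141, -0.002, -3.067]
force: [-1.2, -0.2, 0.2]
grip_width: 59.8
```

Request:
play_rows(rows=[[0,0,0,0,0,0,60],[0,0,0,0,0,0,60],[0,0,0,0,0,0,60]])

```text
time: 37.55
eef_pos: [650.2, 37.7, 217.3]
orientation: [3.142, 0.0, -3.068]
force: [-0.2, -0.1, -0.4]
grip_width: 60.0
```

Run:
```python
from h import *
plan(650.6,38.7,126.5,4.3)
im,c=snap('scene','s10.png');b,cb=snap('side','d10.png')
A=cv2.resize(im[140:250,200:380],(400,244),interpolation=cv2.INTER_CUBIC);B=cv2.resize(b[145:255,170:350],(400,244),interpolation=cv2.INTER_CUBIC)
cv2.imwrite('pics/c10.png',np.vstack([A,B])[:,:,::-1])
```

```text
at [650.2  37.7 217.3] rpy [ 180.     0.  -175.8] q [ 0.36  0.32 -0.06  0.   -1.19 -1.85] F [-0.2 -0.1 -0.4] w 60.0 t 37.55
tool shift units (50mm) [-0.009  0.019  1.816] turn z units(5deg) -0.02 (shift first, then turn)
```

View pics/c10.png

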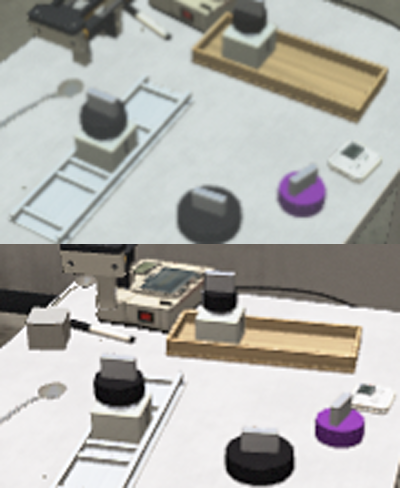

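Request:
play_rows(rows=[[0,0,0,-0.01,0.02,0.6,60],[0,0,0,0,0,0.6,60],[0,0,0,0,0,0.4,60],[0,0,0,0,0,0.21,50],[0,0,0,0,0,0,40],[0,0,0,0,0,0,0],[0,0,0,0,0,0,0],[0,0,0,0,0,0,0],[0,0,0,0,0,0,0],[0,0,0,0,0,0,0],[0,0,0,0,0,0,0],[0,0,0,0,0,0,0]])

```text
time: 38.85
eef_pos: [651.1, 39.4, 127.4]
orientation: [-3.141, 0.001, -3.067]
force: [-0.0, -2.0, 4.8]
grip_width: 13.1
```

Request:
play_rows(rows=[[0,0,0,0,0,-0.1,0],[0,0,0,0,0,-0.2,0],[0,0,0,0,0,-0.4,0],[0,0,0,0,0,-0.5,0],[0,0,0,0,0,-0.5,0],[0,0,0,0,0,-0.4,0],[0,0,0,0,0,-0.3,0],[0,0,0,0,0,0,0],[0,0,0,0,0,0,0],[0,0,0,0,0,0,0]])

```text
time: 39.85
eef_pos: [649.8, 39.7, 245.2]
orientation: [3.142, -0.002, -3.067]
force: [0.8, 0.1, -4.1]
grip_width: 13.4
```

```bash
python3 -c "
from h import *
plan(500,-304.5,247,4.3)"
```

```text
at [649.8  39.7 245.2] rpy [ 1.8000e+02 -1.4000e-01 -1.7574e+02] q [ 0.36  0.31 -0.01 -0.   -1.25 -1.86] F [ 0.8  0.1 -4.1] w 13.4 t 39.85
tool shift units (50mm) [ 3.5   -6.644 -0.035] turn z units(5deg) -0.01 (shift first, then turn)
```

Request:
play_rows(rows=[[0,0,0,0.2,-0.35,0,0],[0,0,0,0.3,-0.57,0,0],[0,0,0,0.3,-0.57,0,0],[0,0,0,0.3,-0.57,0,0],[0,0,0,0.3,-0.57,0,0],[0,0,0,0.3,-0.57,0,0],[0,0,0,0.3,-0.57,0,0],[0,0,0,0.3,-0.57,0,0],[0,0,0,0.3,-0.57,0,0],[0,0,0,0.3,-0.57,0,0],[0,0,0,0.3,-0.57,0,0],[0,0,0,0.3,-0.57,0,0]])

```text
time: 41.05
eef_pos: [499.3, -304.6, 245.9]
orientation: [3.141, -0.001, -3.067]
force: [0.7, -0.6, -3.9]
grip_width: 13.2
```

Request:
play_rows(rows=[[0,0,0,0,0,0,0],[0,0,0,0,0,0,0],[0,0,0,0,0,0,0],[0,0,0,0,0,0,0]])

```text
time: 41.45
eef_pos: [500.9, -302.8, 246.5]
orientation: [3.141, -0.0, -3.066]
force: [0.2, 0.3, -3.7]
grip_width: 13.2
```

```bash
python3 -c "
from h import *
plan(500,-304.5,132,4.3)"
```

```text
at [ 500.9 -302.8  246.5] rpy [ 1.7998e+02 -2.0000e-02 -1.7569e+02] q [-0.21  0.2  -0.16 -0.   -1.21 -1.29] F [ 0.2  0.3 -3.7] w 13.2 t 41.45
tool shift units (50mm) [ 0.021 -0.032  2.289] turn z units(5deg) 0.0 (shift first, then turn)
```

Request:
play_rows(rows=[[0,0,0,0.02,-0.03,0.4,0],[0,0,0,0,0,0.6,0],[0,0,0,0,0,0.6,0],[0,0,0,0,0,0.4,0],[0,0,0,0,0,0.2,0],[0,0,0,0,0,0.1,0],[0,0,0,0,0,0,0],[0,0,0,0,0,0,0],[0,0,0,0,0,0,0],[0,0,0,0,0,0.03,0],[0,0,0,0,0,0,0],[0,0,0,0,0,0,0]])

```text
time: 42.65
eef_pos: [499.9, -305.0, 130.4]
orientation: [-3.142, 0.0, -3.067]
force: [0.7, -0.3, -3.7]
grip_width: 13.3
```

Request:
play_rows(rows=[[0,0,0,0,0,0.04,0],[0,0,0,0,0,0.02,0],[0,0,0,0,0,0,0],[0,0,0,0,0,0,0],[0,0,0,0,0,0,0]])

```text
time: 43.15
eef_pos: [500.5, -305.8, 128.4]
orientation: [-3.14, 0.001, -3.067]
force: [-2.1, -1.7, 6.8]
grip_width: 12.9
```

Request:
play_rows(rows=[[0,0,0,0,0,-0.02,10],[0,0,0,0,0,0,60],[0,0,0,0,0,0,60],[0,0,0,0,0,0,60],[0,0,0,0,0,0,60],[0,0,0,0,0,0,60],[0,0,0,0,0,-0.4,60],[0,0,0,0,0,-0.8,60],[0,0,0,0,0,-0.8,60],[0,0,0,0,0,-0.8,60],[0,0,0,0,0,-0.8,60]])

```text
time: 44.25
eef_pos: [499.6, -304.8, 310.0]
orientation: [3.142, 0.0, -3.067]
force: [1.7, 0.0, -0.0]
grip_width: 60.4
```

Request:
play_rows(rows=[[0,0,0,-0.8,0,-0.2,60],[0,0,0,-0.8,0,0,60],[0,0,0,-0.8,0,0,60],[0,0,0,0,0.6,0,60],[0,0,0,0,0.6,0,60],[0,0,0,0,0,0,60],[0,0,0,0,0,0,60],[0,0,0,0,0,0,60]])

```text
time: 45.05
eef_pos: [615.1, -236.5, 318.3]
orientation: [-3.141, 0.0, -3.067]
force: [-0.1, 0.2, 0.6]
grip_width: 60.3
```

Run:
```python
from h import *
plan(600,-300,300)
w,c=snap('wrist','w11.png');im,_=snap('scene','s11.png');b,_=snap('side','d11.png')
A=cv2.resize(im[120:320,180:390],(300,286),interpolation=cv2.INTER_CUBIC);B=cv2.resize(b[140:320,160:350],(300,284),interpolation=cv2.INTER_CUBIC)
L=np.vstack([A,B]);W=np.zeros((570,500,3),np.uint8);W[:375]=cv2.resize(w,(500,375))
cv2.imwrite('pics/c11.png',np.hstack([L,W])[:,:,::-1])
```

```text
at [ 615.1 -236.5  318.3] rpy [-1.7999e+02  1.0000e-02 -1.7574e+02] q [-0.07  0.29  0.12  0.   -1.4  -1.42] F [-0.1  0.2  0.6] w 60.3 t 45.05
tool shift units (50mm) [ 0.396 -1.244  0.367] turn z units(5deg) 0.0 (shift first, then turn)
```

View pics/c11.png

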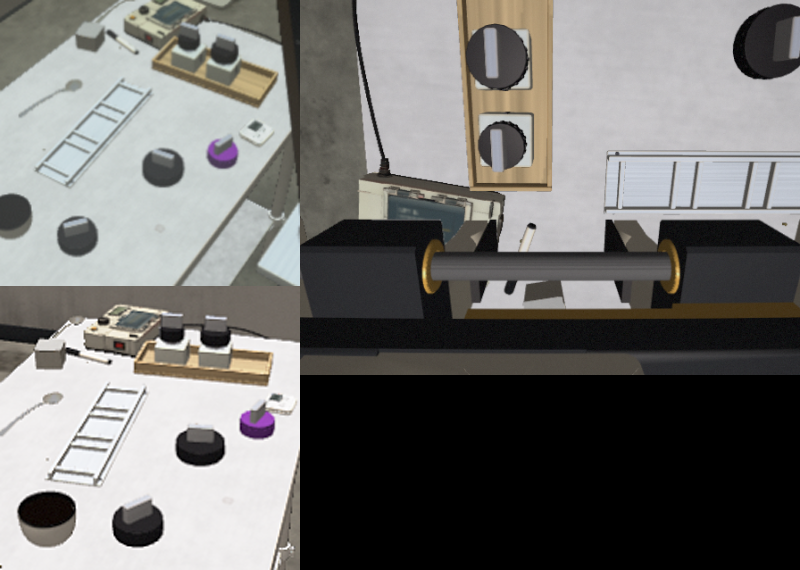

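```bash
python3 -c "
from h import *
print(arm.finish_job())"
```

```text
the job is handed in; nothing more can be done
None
```

Both canisters in the dock are sealed and standing upright in the plywood crate, and I handed the job in at about 45 s. Only the small-neck and medium-neck canisters were there; the large one was absent.

- **Capping:** I set the matching black cap on each canister, pressed it until it bottomed, and turned it about 81–82° clockwise while pressed. The press force was about 14 N on the medium and 17 N on the small. Only after both were locked did I carry them to the crate.
- **Lock checks:** Each cap rose behind its tooth and stayed on under an upward pull. Each canister then carried its full weight by the bar, 3 to 4 N on the wrist.
- **Final pictures:** Both stand in the crate, about 100 mm apart and clear of each other. The bars lie along the canisters' rib axis: the wrist camera saw the small one's bar in line with its rib, and the medium's was turned to within about 1°.
- **Rest of the scene:** The dock is empty, the two spare black caps and the purple one are still on the table, and the timer and bowl look unmoved by eye; I did not re-measure them.

No check failed. Finding the middle canister from different views differed by about 2 mm, and the crate's centre line by about 5 mm. I used the closest view for the canister, and for the crate corrected from a look just before setting the first canister down.

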